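Open the safety-capped rinse bottle in the instrument's drawer

ROBOT

A 6-joint arm with a two-finger parallel gripper is mounted at the origin on the work surface. World frame = base frame: x ahead of the robot, y to its left, z up, the work surface at z = 0. Lengths are in m, angles in rad, forces in N, time in s.
With the tool pointing down it reaches from about 0.35 to 0.975 m from the base axis. Payload 17.4 kg.
Tool frame: the origin (TCP) lies midway between the tips of the shut fingers; the grasp point (between the pads) lies 19 mm behind it (grasp_offset is the z of the grasp point in the tool frame, in m); z points along the fingers, y is the direction in which the jaws open and shut (so a half turn about z gives the same grasp; the last joint's range is limited). The gripper opens to 85 mm and grips with 20 to 120 N. Pads are 22 mm wide; open, the fingers measure 114 mm over their backs; the gripper's body (76 mm by 85 mm) begins 54 mm behind the grasp point. The pads swing forward as they close: fully open they stand 13 mm farther back than shut.
Start: joints at [-1.227, 0.116, 1.442, -0, 1.584, -0.038], TCP at [0.251, -0.626, 0.231] pointing down, gripper open.
Joint ranges: [-2.83, 2.83], [-0.83, 2.19], [0.07, 2.5], [-1.14, 4.28], [0.01, 3], [-2.97, 2.97]. Speed limits (rad/s): [1.89, 1.89, 2.22, 3.14, 3.14, 3.14].

INTERFACE

Orientations are given as a rotation vector (axis times angle).
In Python, from bench import move_pose, move_linear, goto_joints, set_gripper, hold, inverse_kinematics, read_state, grab_frame, IKError, job_done, masks_of, grasp_offset gives the robot as it stands. Calls block until the motion is done:
- move_pose(position, orientation): joint-space move of the TCP to a pose.
- move_linear(position, rotation=None, velocity=0.15): straight line of the TCP; rotation=None keeps the orientation; velocity is the mean speed in m/s.
- goto_joints(angles): joint-space move.
- set_gripper(opening, newtons=None): finger opening in m; newtons is the grip in N (None keeps the last); returns when the fingers have stopped.
- hold(seconds).
- inverse_kinematics(position, orientation): joint angles nearest the present ones, or None.
- read_state(): the state.
- grab_frame(name): name is "side" or "top"; returns a dict with "frame" (400x640x3 uint8, blue, green, red), "depth" (400x640 float32, m along the optical axis (not along the pixel's ray), 0 where there is no reading), "vertical_fov" (degrees; the focal length in pixels is half the picture's height over the tangent of half this angle, whatever the lens; pixels are square), "cx", "cy" (the principal point, pixels), "cam_to_world" (4x4, takes a point from camera to world coordinates). Camera axes: x right, y down, z forward; pixel columns grow to the right and rows downward; lengths in m; the calibration is good to about 2 mm. A picture is of the moment at which its call begins.
A pose or a line that the arm cannot do raises IKError and nothing moves.
- job_done(): hands the job in, once; it reports no verdict.
Trained networks look in a picture, given as the dict that the camera call returned (one of the last four; its "shot" number tells which), for a name from the list of things; names that differ only in an ending like _2 or _b are one class to them, and where a whole thing is asked for, a point or a joint stands for the part that bears it (a point fixed in the world has none). Each returns a list of dicts, best first, with "p" (0 to 1); they miss things now and then, are a little off and sometimes report something else, mostly with a low value. They report only what shows in the picture. A call takes as long as a camera call.
- masks_of(picture, query): "mask" (400x640 bool, what is visible of it) and "pixel" ([row, column] in pixels, amid what is visible of it).
The state is a dict: "t": time; "joint_pos": joint angles; "joint_velocities": joint speeds; "joint_efforts": joint torques, N m; "position": TCP position; "tool_rot": TCP orientation; "force": force on the tool from outside, world axes, zero at the start; "torque": the same for the moment, N m; "gripper_width": finger opening in m.
Only numpy, scipy, OpenCV 4.12 (cv2) and the standard library are available. Lean on these libraries where they do the work, as an engineer would, in place of code of your own. Each camera call takes 0.05 s, during which the arm holds its last target.

TASK

Pull the solvent drawer of the white bench unit fully open by its bar handle; the rinse bottle standing in it has a push-and-turn safety cap. Push the cap down, twist it anticlockwise until it is free and lift it off, then finish while still holding the cap in the gripper, level and a few centimetres clear straight above the bottle's mouth, with the drawer left open. Do not push about or knock over the beaker, the vial rack or the jar.

Things in the scene. Friction and masses are not known exactly. Their poses are not given: they have to be found in the camera images.
- unit: white sheet-metal bench unit with one drawer, 280 mm deep, 250 mm wide, 155 mm tall, fixed on the bench. Origin: on the bench, under the middle of its front edge; its front faces its own -x. Where it stands and how it is turned vary
- drawer (a joint): slide of the drawer (m): 0 closed as at the start, 0.18 fully open at its stop. It slides straight out of the unit's front, along -x of drawer_handle; about 2.5 N of friction, stays where it is left. Its side walls end 66 mm above the bench, its front panel (15 mm thick) 142 mm; nothing in it but the bottle is above 70 mm
- drawer_handle (a point): middle of the drawer's level dark steel bar handle: round bar 10 mm thick, 100 mm long along this point's y axis, centre line 42 mm in front of the drawer's front face, 27 mm below the unit's top (128 mm above the bench). x axis: horizontally into the unit; z up
- bottle_foot (a point): amber bottle, 64 mm square body whose shoulder edge is 62 mm above this point (centre of its underside, 21 mm above the bench); clamped in the drawer, it cannot turn or lift. Its axis is 132 mm behind the handle bar on the drawer's centre line, 75 mm behind the inside of the front panel; with the drawer fully open 105 mm in front of the unit
- bottle_mouth (a point): point on the bottle's upright axis, level with the top of the collar on its neck: 100 mm above bottle_foot, 121 mm above the bench, 38 mm above the shoulder edge; moves with the drawer. x axis horizontally into the unit, z up
- cap: white round ribbed safety cap, 46 mm across, 32 mm tall, about 30 g, loose on the bottle. Origin: centre of its underside (skirt edge), z up, x along the low ridge on its top. Locked, its x axis is along that of bottle_mouth (within about 6 degrees) and its underside is 21.5 mm below that point
- cap_top (a point): centre of the cap's flat top, 10.5 mm above bottle_mouth when locked. The cap is sprung up: 6 N at rest, 9 N fully down, where it stops after 6.5 mm. It turns only while pushed down over 4 mm, anticlockwise seen from above; turned 45 to 85 degrees (best 65; stop at about 90) it is free, rises up to 3 mm on its spring and lifts straight off
- beaker: empty glass beaker, 52 mm across, 60 mm tall, standing on top of the unit; origin at the centre of its foot. Bystander
- vial_rack: grey block of vials, 70 x 110 mm, 48 mm tall, on the bench in front of the unit, off to its +y side; origin at the centre of its underside. Bystander
- jar: round glass jar with black lid, 56 mm across, 85 mm tall, on the bench in front of the unit, off to its -y side; origin at the centre of its underside. Bystander

How it is judged:
On the way, in this order (a step that is already met when the one before it is completed fails the run):
1. the drawer is pulled open (at least 150 of its 180 mm), the cap still on (value of joint drawer above 0.15 m and z of cap in the frame of bottle_mouth below -0.018 m), for 0.2 s.
2. the cap is pushed down at least 3 mm (z of cap in the frame of bottle_mouth below -0.0245 m), for 0.1 s.
3. the cap, still on the neck, is turned by more than 40 degrees (angle between the x axis of cap and the x axis of bottle_mouth, either way round above 0.7 rad and z of cap in the frame of bottle_mouth below -0.01 m), for 0.1 s.
At the end, for the whole second after the job is handed in: The cap is held still in the fingers (more than 2 N, speed under 30 mm/s), touching neither bottle nor unit, within 17 degrees of level, its underside 15 to 150 mm above the top of the bottle's collar and its axis within 30 mm of the bottle's; the drawer is open by at least 140 mm (z of cap in the frame of bottle_mouth between 0.015 and 0.15 m and horizontal distance between cap and bottle_mouth below 0.03 m and angle between cap's own z axis and vertical below 0.3 rad and contact force between the fingers and cap above 2 N and contact force between cap and unit below 0.1 N and linear speed of cap below 0.03 m/s and value of joint drawer above 0.14 m); the arm keeps its last pose, push and grip.
It fails at once if the beaker is shifted more than 30 mm or tipped (distance of beaker from where it was at the start of the episode above 0.03 m or angle between beaker's own z axis and vertical above 0.4 rad).
It fails at once if the vial rack is shifted more than 30 mm or tipped (distance of vial_rack from where it was at the start of the episode above 0.03 m or angle between vial_rack's own z axis and vertical above 0.4 rad).
It fails at once if the jar is shifted more than 30 mm or tipped (distance of jar from where it was at the start of the episode above 0.03 m or angle between jar's own z axis and vertical above 0.4 rad).
It also fails if it takes over 48 s, if anything falls off the work surface, if the arm or the gripper's body presses on something with over 40 N, if the wrist force passes 120 N, or if a joint passes its speed limit or range.

## Working session

There is one attempt and no reset: what is moved stays moved. The work goes in short steps, each a Python script; the robot and the scene stay as the last script left them, time stands still between calls to the robot, and variables do not carry over. Pictures are saved under pics/ and viewed, and the job is handed in when it is done.

```bash
mkdir -p pics; ls
cat > h.py <<'E'
import numpy as np, cv2
from bench import *
def pts(d,mask):
    f=d["frame"].shape[0]/2/np.tan(np.radians(d["vertical_fov"])/2)
    r,c=np.nonzero(mask&(d["depth"]>0)); z=d["depth"][r,c]
    P=np.c_[(c-d["cx"])/f*z,(r-d["cy"])/f*z,z,np.ones(len(z))]
    return (P@np.array(d["cam_to_world"]).T)[:,:3]
E
python3 - <<'E'
from h import *
s=read_state(); print({k:np.round(v,3) for k,v in s.items()}, grasp_offset)
for n in ["side","top"]:
    d=grab_frame(n); cv2.imwrite(f"pics/{n}0.png",d["frame"]); print(n,d["vertical_fov"],np.round(d["cam_to_world"],3).tolist())
    for q in ["unit","drawer_handle","cap","beaker","vial_rack","jar","bottle_foot"]:
        for m in masks_of(d,q)[:2]:
            P=pts(d,m["mask"])
            print(q,round(m["p"],2),m["pixel"],m["mask"].sum(), np.round(np.median(P,0),3) if len(P) else None, np.round(np.percentile(P,[3,97],axis=0),3).tolist() if len(P) else None)
E
```

```text
pics
{'t': np.float64(0.0), 'joint_pos': array([-1.227,  0.117,  1.442,  0.   ,  1.584, -0.038]), 'joint_velocities': array([ 0.001, -0.   ,  0.   ,  0.   ,  0.   ,  0.002]), 'joint_efforts': array([-1.0000e-03, -7.3198e+01, -6.3249e+01, -0.0000e+00,  6.0000e-03,
       -0.0000e+00]), 'position': array([ 0.251, -0.626,  0.231]), 'tool_rot': array([-3.083, -0.596,  0.   ]), 'force': array([ 0.15 ,  0.106, -0.112]), 'torque': array([0.011, 0.077, 0.037]), 'gripper_width': np.float64(0.085)} -0.0187
side 52.64718244526168 [[-0.941, -0.168, 0.294, 0.419], [-0.338, 0.525, -0.781, 0.67], [-0.023, -0.834, -0.551, 0.579], [0.0, 0.0, 0.0, 1.0]]
unit 0.83 [185.4, 272.7] 14086 [0.793 0.016 0.132] [[0.666, -0.196, 0.011], [0.949, 0.039, 0.155]]
drawer_handle 0.89 [193.9, 332.1] 2018 [ 0.672 -0.064  0.104] [[0.63, -0.217, 0.014], [0.692, 0.016, 0.142]]
beaker 0.91 [133.2, 314.4] 549 [ 0.742 -0.148  0.195] [[0.723, -0.188, 0.157], [0.767, -0.14, 0.213]]
vial_rack 0.66 [277.9, 339.4] 1848 [0.596 0.122 0.029] [[0.56, 0.052, 0.001], [0.633, 0.158, 0.047]]
vial_rack 0.45 [187.4, 335.9] 1875 [ 0.672 -0
[... 530 characters left out ...]
69.0] 15423 [ 0.803 -0.09   0.154] [[0.666, -0.216, 0.05], [0.957, 0.025, 0.158]]
drawer_handle 0.83 [183.1, 382.0] 2347 [ 0.675 -0.112  0.13 ] [[0.63, -0.224, 0.018], [0.696, 0.005, 0.145]]
beaker 0.81 [128.7, 409.1] 588 [ 0.753 -0.172  0.191] [[0.723, -0.19, 0.158], [0.769, -0.144, 0.217]]
vial_rack 0.73 [228.9, 297.7] 1420 [0.598 0.096 0.03 ] [[0.563, 0.045, 0.014], [0.635, 0.147, 0.05]]
jar 0.76 [197.3, 457.8] 669 [ 0.617 -0.291  0.082] [[0.595, -0.322, 0.012], [0.643, -0.275, 0.088]]
jar 0.58 [178.4, 379.0] 2351 [ 0.675 -0.11   0.13 ] [[0.631, -0.223, 0.018], [0.695, 0.005, 0.145]]
bottle_foot 0.91 [183.5, 382.6] 2272 [ 0.675 -0.109  0.13 ] [[0.631, -0.223, 0.02], [0.694, 0.006, 0.144]]
```

View pics/side0.png

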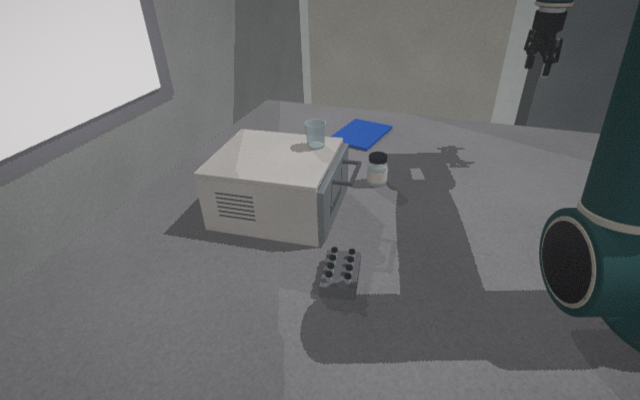

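View pics/top0.png

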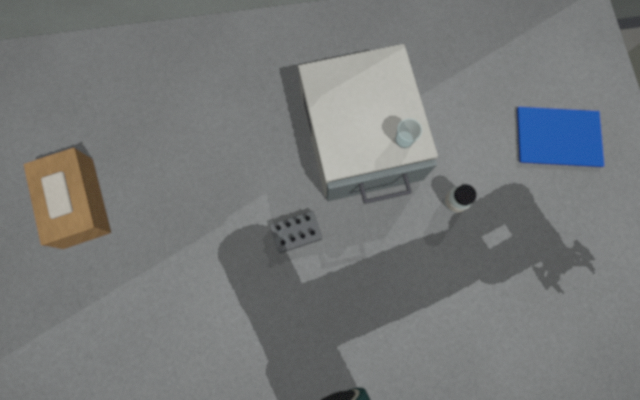

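The side view shows the unit at about (270,185), its handle near (350,172), the beaker at (315,133), the rack at (340,270) and the jar at (377,168). In the top view the handle is near (385,190), the rack (297,230) and the jar (463,197), one on each side. Next I fit the unit's yaw and the handle.

Run:
```python
from h import *
for n in ["top","side"]:
    d=grab_frame(n)
    m=masks_of(d,"unit")[0]["mask"]
    m=cv2.dilate(m.astype(np.uint8),np.ones((9,9)))>0
    P=pts(d,m); T=P[abs(P[:,2]-.155)<.005]
    r=cv2.minAreaRect((T[:,:2]*1000).astype(np.float32)); print(n,"rect",r, np.round(cv2.boxPoints(r)).tolist(), np.median(T[:,2]))
    hm=masks_of(d,"drawer_handle")[0]["mask"]; hm=cv2.dilate(hm.astype(np.uint8),np.ones((7,7)))>0
    H=pts(d,hm)
    ang=np.radians(r[2]); 
    # candidates for unit x axis (pointing +world x mostly)
    c=[np.array([np.cos(ang+k*np.pi/2),np.sin(ang+k*np.pi/2)]) for k in range(4)]; ux=max(c,key=lambda v:v[0]); uy=np.array([-ux[1],ux[0]])
    print("yaw",np.degrees(np.arctan2(ux[1],ux[0])))
    C=np.array(r[0])/1000
    a=(H[:,:2]-C)@ux; b=(H[:,:2]-C)@uy
    s=(a<-.165)&(H[:,2]>.11)&(H[:,2]<.14)
    print("handle local",s.sum(),np.percentile(a[s],[5,25,50,75,95]).round(4),np.percentile(b[s],[2,50,98]).round(4),H[s][:,2].max().round(4))
    s2=s&(a<-.17)
    L=cv2.fitLine(H[s2][:,:2].astype(np.float32),cv2.DIST_HUBER,0,.01,.01).ravel();print(L, "bar normal yaw",np.degrees(np.arctan2(L[1],L[0]))%180-90)
    f=(H[:,2]>.04)&(a>-.16)&(a<-.12)&(H[:,2]<.13)
    print("face a",np.percentile(a[f],[5,25,50,75,95]).round(4) if f.any() else None)
```

```text
top rect ((828.960693359375, -97.9481201171875), (282.37103271484375, 250.26547241210938), 4.770804405212402) [[678.0, 15.0], [699.0, -234.0], [980.0, -211.0], [959.0, 38.0]] 0.15494735806246984
yaw 4.770804405212402
handle local 339 [-0.2017 -0.1991 -0.1953 -0.1857 -0.1688] [-0.0533  0.0017  0.0544] 0.137
[ 0.06858964 -0.99764496  0.63359296 -0.11598442] bar normal yaw 3.932991
face a [-0.1557 -0.1553 -0.155  -0.1547 -0.1467]
side rect ((828.824462890625, -93.76382446289062), (282.0249938964844, 252.23974609375), 4.710690021514893) [[678.0, 20.0], [699.0, -231.0], [980.0, -208.0], [959.0, 44.0]] 0.15374312057080486
yaw 4.710690021514893
handle local 219 [-0.202  -0.1987 -0.1939 -0.1796 -0.1686] [-0.0515  0.012   0.0545] 0.1331
[ 0.08083617 -0.9967274   0.635058   -0.10373902] bar normal yaw 4.636635
face a [-0.1558 -0.1554 -0.155  -0.1494 -0.1363]
```

Both cameras agree with the given sizes: top 282 x 250 mm at z = 0.155, yaw about 4.75°, bar 197 mm in front of the unit's centre. Next I grip the bar and pull.

```bash
cat >> h.py <<'E'
from scipy.spatial.transform import Rotation as Rn
YAW=np.radians(4.73)
UX=np.array([np.cos(YAW),np.sin(YAW),0])
def rv(yaw):  # jaw axis at this world yaw, tool down
    y=np.array([np.cos(yaw),np.sin(yaw),0]); z=np.array([0,0,-1.])
    return Rn.from_matrix(np.c_[np.cross(y,z),y,z]).as_rotvec()
def st(*k):
    s=read_state(); print(round(float(s["t"]),2),*[(q,np.round(s[q],4).tolist()) for q in (k or ("position","force","gripper_width"))])
    return s
E
python3 - <<'E'
from h import *
C=np.array([.829,-.096,0]); Hd=C-.197*UX; Hd[2]=.128
print(Hd)
for y in (YAW,YAW+np.pi):
    for p in ([Hd+[0,0,.14]],[Hd+[0,0,-.019]],[Hd-.178*UX+[0,0,-.019]]):
        q=inverse_kinematics(p[0],rv(y)); print(y,None if q is None else np.round(q,2))
E
```

```text
[ 0.63267091 -0.11224469  0.128     ]
0.0825540736193318 [-0.22  0.04  1.46 -0.    1.64 -0.3 ]
0.0825540736193318 [-0.22  0.1   1.65 -0.    1.38 -0.3 ]
0.0825540736193318 [-0.33 -0.28  2.01 -0.    1.41 -0.41]
3.224146727209125 [-0.22  0.04  1.46  0.    1.64  2.84]
3.224146727209125 [-0.22  0.1   1.65  0.    1.38  2.84]
3.224146727209125 [-0.33 -0.28  2.01  0.    1.41  2.73]
```

Run:
```python
from h import *
C=np.array([.829,-.096,0]); Hd=C-.197*UX; Hd[2]=.128
r=rv(YAW)
set_gripper(.038,40)
move_pose(Hd+[0,0,.13],r); st()
move_linear(Hd+[0,0,-.019],r,.12); st()
d=grab_frame("side"); cv2.imwrite("pics/side1.png",d["frame"])
set_gripper(0.0,40); st()
```

```text
3.91 ('position', [0.6325, -0.1131, 0.2579]) ('force', [-0.1756, 0.478, 0.2165]) ('gripper_width', 0.038)
5.3 ('position', [0.6331, -0.1123, 0.1099]) ('force', [0.4097, 0.599, 0.0435]) ('gripper_width', 0.038)
5.72 ('position', [0.6325, -0.1123, 0.1095]) ('force', [-6.3696, -0.3284, 4.6229]) ('gripper_width', 0.0087)
```

View pics/side1.png

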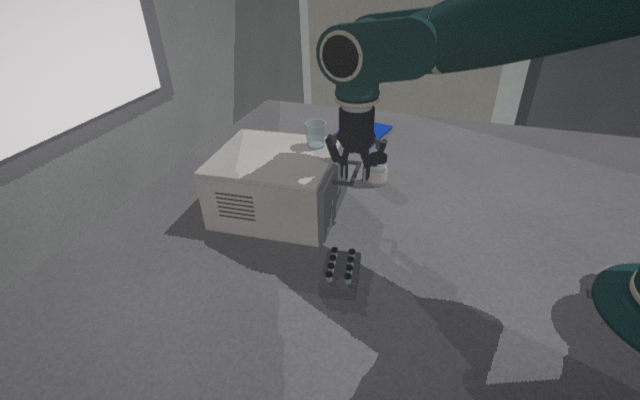

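The fingers straddle the bar at about (350,170). The width of 8.7 mm after closing shows the bar is held, so I pull.

Run:
```python
from h import *
s=st(); p=np.array(s["position"]); r=rv(YAW)
move_linear(p-.06*UX,r,.1); st()
move_linear(p-.176*UX,r,.1); st()
move_linear(p-.179*UX,r,.03); s=st()
set_gripper(.038); hold(.1); s=st()
p2=np.array(s["position"])
move_linear([p2[0],p2[1],.27],r,.2); 
move_pose([.42,.25,.35],r)
d=grab_frame("side"); cv2.imwrite("pics/side2.png",d["frame"])
e=grab_frame("top"); cv2.imwrite("pics/top2.png",e["frame"])
for n,g in (("side",d),("top",e)):
    for q in ["cap","drawer_handle"]:
        for m in masks_of(g,q)[:1]:
            P=pts(g,m["mask"]); print(n,q,m["p"],m["pixel"],m["mask"].sum())
            if q=="cap":
                T=P[P[:,2]>.126]; print(np.median(T,0),len(T),P[:,2].max(),P.min(0),P.max(0))
                if len(T)>10:print(cv2.minEnclosingCircle((T[:,:2]*1000).astype(np.float32)))
st()
```

```text
5.72 ('position', [0.6325, -0.1123, 0.1095]) ('force', [-6.3696, -0.3284, 4.6229]) ('gripper_width', 0.0087)
6.47 ('position', [0.5728, -0.1172, 0.1095]) ('force', [-2.0982, 0.541, 1.7738]) ('gripper_width', 0.0085)
7.78 ('position', [0.4572, -0.1267, 0.1094]) ('force', [-3.0044, 3.3861, 3.6116]) ('gripper_width', 0.0088)
8.03 ('position', [0.4542, -0.127, 0.1094]) ('force', [-1.1821, 4.4216, 4.6035]) ('gripper_width', 0.0083)
8.52 ('position', [0.4541, -0.1271, 0.1094]) ('force', [1.2439, 0.205, 0.8874]) ('gripper_width', 0.038)
side cap 0.61 [178.0, 375.1] 412
[ 0.58431433 -0.11134917  0.13015499] 190 0.13229647648358012 [ 0.56201942 -0.35546073 -0.00211363] [ 0.66507511 -0.09037365  0.13229648]
((583.5764770507812, -113.51627349853516), 23.572555541992188)
side drawer_handle 0.83 [212.2, 369.3] 6790
top cap 0.86 [216.5, 392.5] 406
[ 0.58538667 -0.1174544   0.13189629] 355 0.1372735193790674 [ 0.56266371 -0.14070276  0.08916863] [ 0.60850156 -0.09486835  0.13727352]
((585.5263061523438, -117.788818359375), 23.306100845336914)
top drawer_handle 0.64 [219.2, 382.1] 9286
11.21 ('position', [0.4202, 0.2495, 0.3499]) ('force', [-0.0112, 0.2552, 0.2799]) ('gripper_width', 0.038)
```

```bash
python3 -c "
import cv2
a=cv2.imread('pics/side2.png')[100:300,220:480];b=cv2.imread('pics/top2.png')[100:300,280:500]
cv2.imwrite('pics/both2.png',cv2.hconcat([cv2.resize(a,(400,400)),cv2.resize(b,(400,400))]))"
```

```text
(no output)
```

View pics/both2.png

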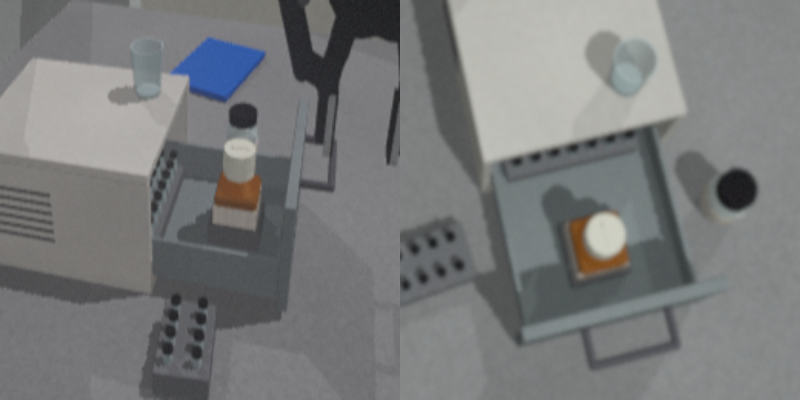

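The crops show the drawer fully out with the cap on the bottle, and the beaker, jar and rack undisturbed. The cap centre from the top view (0.5855, -0.1178), the side view (0.5836, -0.1135) and the handle geometry (0.5857, -0.1162) agree within about 4 mm. I use (0.585, -0.116).

Run:
```python
from h import *
c=np.array([.585,-.1163,0]); r=rv(np.radians(-30))
set_gripper(.066,60)
move_pose(c+[0,0,.25],r)
move_linear(c+[0,0,.0985],r,.12); st()
set_gripper(0,60); hold(.1); s=st(); print(np.round(s["joint_pos"],3))
d=grab_frame("side"); cv2.imwrite("pics/side3.png",cv2.resize(d["frame"][80:280,240:500],None,fx=3,fy=3))
```

```text
14.53 ('position', [0.5854, -0.1164, 0.0993]) ('force', [0.248, 0.774, 0.4399]) ('gripper_width', 0.0657)
14.95 ('position', [0.5853, -0.1164, 0.0993]) ('force', [-1.4185, 0.5307, 5.8132]) ('gripper_width', 0.0443)
[-0.239  0.013  1.767 -0.     1.361  0.285]
```

View pics/side3.png

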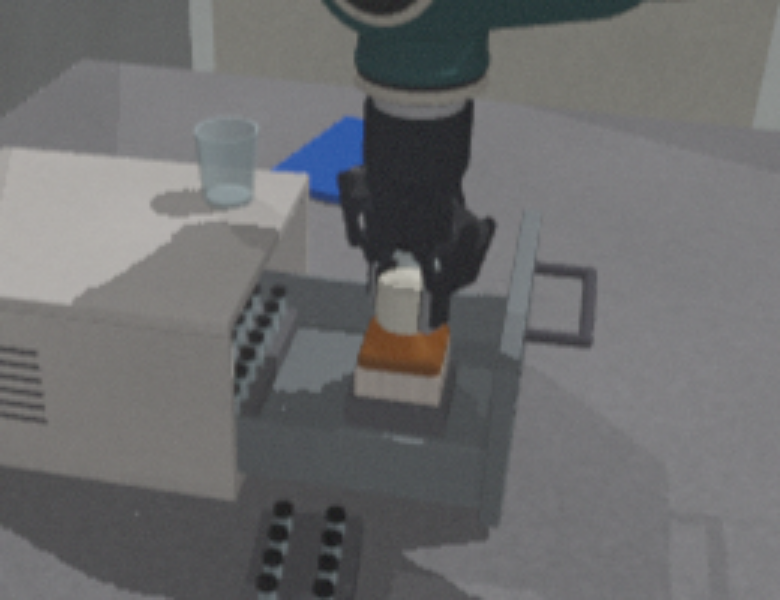

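The cap at (400,300) sits between both pads, with 44.3 mm of width. Next I push down and check the force.

Run:
```python
from h import *
s=st(); p=np.array(s["position"]); r=rv(np.radians(-30))
z=p[2]
for dz in (.003,.005,.006):
    move_linear([.585,-.1163,z-dz],r,.03); s=st()
d=grab_frame("side"); cv2.imwrite("pics/side4.png",cv2.resize(d["frame"][80:280,240:500],None,fx=3,fy=3))
```

```text
15.0 ('position', [0.5853, -0.1164, 0.0994]) ('force', [-0.6164, -0.0578, 5.6352]) ('gripper_width', 0.0443)
15.25 ('position', [0.5854, -0.1164, 0.0973]) ('force', [-0.4431, 0.8127, 7.3048]) ('gripper_width', 0.0441)
15.5 ('position', [0.5855, -0.1164, 0.0955]) ('force', [0.7996, 1.3131, 7.5376]) ('gripper_width', 0.0441)
15.75 ('position', [0.5855, -0.1163, 0.0945]) ('force', [-0.5817, 1.1085, 8.3428]) ('gripper_width', 0.0443)
```

View pics/side4.png

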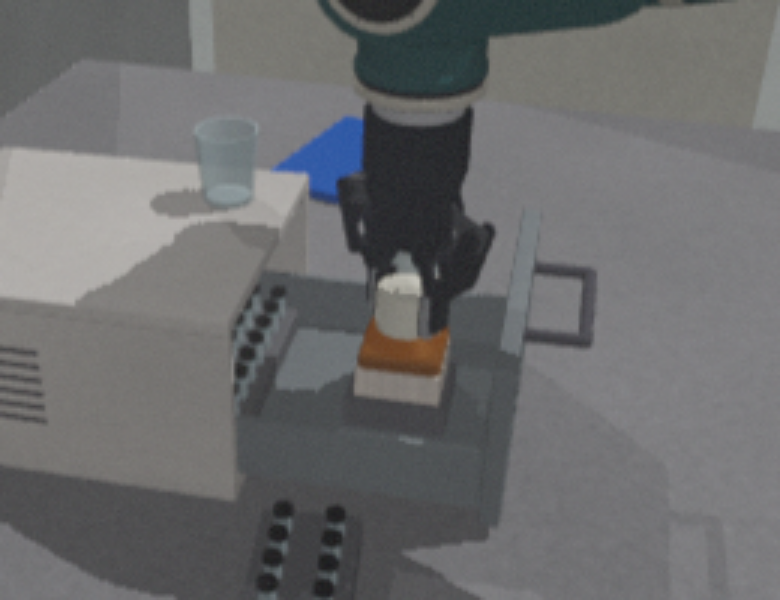

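The force rose from 5.6 to 8.3 N, which puts the cap about 5 mm down. I go 1 mm further, then twist 65°.

Run:
```python
from h import *
z=read_state()["position"][2]
move_linear([.585,-.1163,z-.0018],rv(np.radians(-30)),.03); hold(.15); s=st("position","force","torque")
q0=np.array(s["joint_pos"],float)
for k in (20,45,66):
    q=q0.copy(); q[5]-=np.radians(k)
    goto_joints(q); s=st("position","force","torque","joint_pos","gripper_width")
hold(.15)
d=grab_frame("top"); cv2.imwrite("pics/top5.png",cv2.resize(d["frame"][120:300,280:500],None,fx=3,fy=3))
```

```text
16.2 ('position', [0.5856, -0.1164, 0.094]) ('force', [-0.7662, 1.1124, 7.5179]) ('torque', [0.0873, 0.1944, -0.0052])
16.62 ('position', [0.5862, -0.1165, 0.0953]) ('force', [-0.0114, -0.0079, 7.8474]) ('torque', [0.0577, 0.0032, 0.0641]) ('joint_pos', [-0.239, 0.0162, 1.7702, 0.0001, 1.3513, -0.065]) ('gripper_width', 0.0442)
17.12 ('position', [0.5862, -0.1165, 0.0953]) ('force', [-0.663, -0.0612, 8.7744]) ('torque', [-0.0029, 0.0078, 0.0202]) ('joint_pos', [-0.239, 0.0162, 1.7702, 0.0001, 1.3512, -0.5012]) ('gripper_width', 0.0442)
17.57 ('position', [0.5862, -0.1165, 0.0953]) ('force', [0.5069, -0.349, 7.4627]) ('torque', [0.0207, -0.0008, 0.0332]) ('joint_pos', [-0.239, 0.0162, 1.7702, 0.0001, 1.3512, -0.8678]) ('gripper_width', 0.0441)
```

View pics/top5.png

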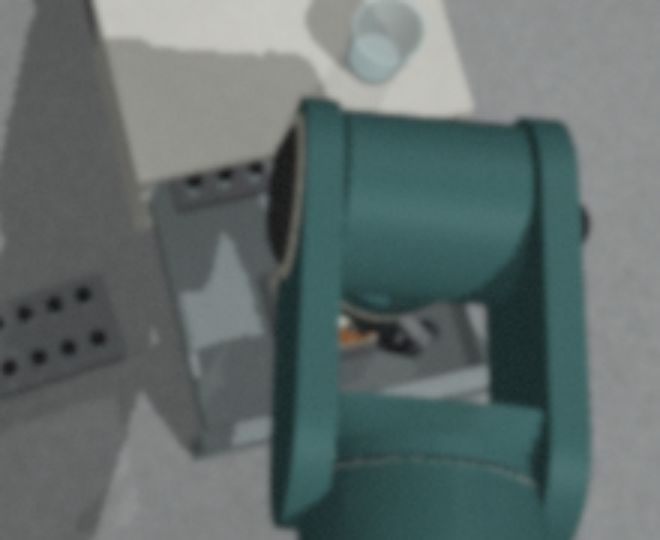

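The arm covers the cap in this view. The torque stayed tiny, 0.06 Nm at most, so nothing resisted the turn. The force is still about 8 N downward. I lift slowly and watch for any pull.

Run:
```python
from h import *
s=st(); r=np.array(s["tool_rot"]); z=s["position"][2]
for k in (.003,.006,.009,.012,.016):
    move_linear([.5855,-.1164,z+k],r,.04); s=st("position","force","torque","gripper_width")
    if s["force"][2]<-6: print("PULL");break
d=grab_frame("side"); cv2.imwrite("pics/side6.png",cv2.resize(d["frame"][80:280,240:500],None,fx=3,fy=3))
```

```text
17.77 ('position', [0.5862, -0.1165, 0.0953]) ('force', [-0.4579, 0.9741, 7.345]) ('gripper_width', 0.0439)
18.02 ('position', [0.5861, -0.1166, 0.0995]) ('force', [1.8126, 0.3063, 5.5568]) ('torque', [-0.0346, -0.1112, -0.025]) ('gripper_width', 0.0443)
18.27 ('position', [0.5858, -0.1165, 0.1019]) ('force', [3.4483, -0.8835, 4.2321]) ('torque', [-0.0662, -0.2859, -0.019]) ('gripper_width', 0.0442)
18.52 ('position', [0.5853, -0.1163, 0.1041]) ('force', [-0.7352, -0.601, -0.3514]) ('torque', [-0.0242, -0.0025, 0.0003]) ('gripper_width', 0.0439)
18.77 ('position', [0.5855, -0.1164, 0.1074]) ('force', [0.4211, 0.7025, -0.3015]) ('torque', [-0.0087, -0.0066, -0.0145]) ('gripper_width', 0.0439)
19.02 ('position', [0.5856, -0.1164, 0.1117]) ('force', [0.7659, 0.9048, -0.9844]) ('torque', [0.0106, 0.0084, -0.0007]) ('gripper_width', 0.0443)
```

View pics/side6.png

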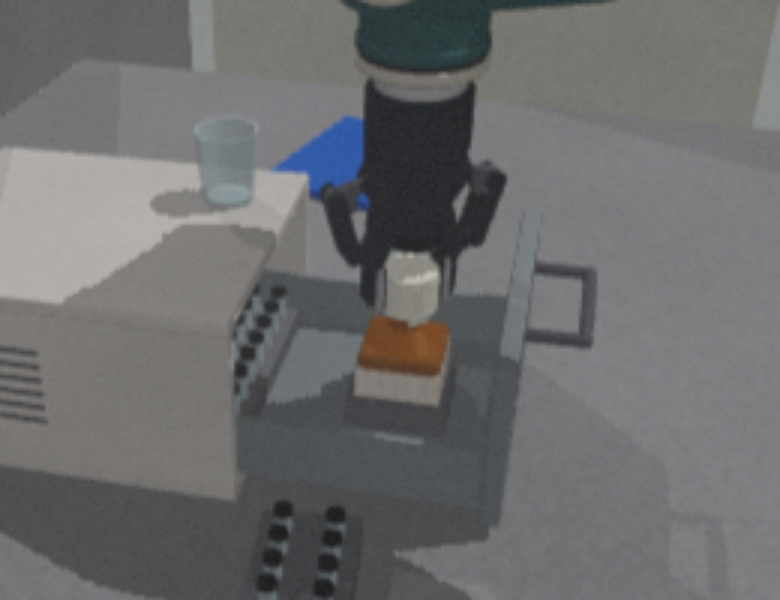

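The cap rises with the fingers at (412,285), the spring force has gone and nothing pulls back, so it is free. I raise it to about 60 mm above the mouth.

Run:
```python
from h import *
s=read_state(); r=np.array(s["tool_rot"])
move_linear([.5855,-.1164,.178],r,.1); hold(.4); st("position","force","joint_velocities","gripper_width","tool_rot")
for n in("side","top"):
    d=grab_frame(n); cv2.imwrite(f"pics/{n}7.png",d["frame"])
    for q in("cap","bottle_mouth","drawer_handle"):
        for m in masks_of(d,q)[:1]:
            P=pts(d,m["mask"]); print(n,q,round(m["p"],2),m["pixel"],np.round(np.median(P,0),3),np.round(np.percentile(P,[2,98],axis=0),3).tolist())
```

```text
20.29 ('position', [0.5855, -0.1164, 0.1778]) ('force', [0.2882, 0.7213, -0.7662]) ('joint_velocities', [0.0014, -0.001, -0.0012, -0.0002, 0.0004, 0.0018]) ('gripper_width', 0.0439) ('tool_rot', [1.4245, 2.7959, 0.0016])
side cap 0.79 [150.0, 377.4] [ 0.579 -0.099  0.202] [[0.562, -0.129, 0.18], [0.599, -0.09, 0.21]]
side bottle_mouth 0.57 [202.4, 370.1] [ 0.585 -0.086  0.046] [[0.466, -0.226, 0.017], [0.724, 0.003, 0.141]]
side drawer_handle 0.64 [207.8, 369.7] [ 0.584 -0.087  0.045] [[0.462, -0.226, 0.017], [0.723, 0.002, 0.141]]
top bottle_mouth 0.68 [227.8, 364.3] [ 0.58  -0.065  0.023] [[0.491, -0.23, 0.017], [0.703, -0.003, 0.144]]
top drawer_handle 0.97 [227.6, 362.6] [ 0.582 -0.064  0.023] [[0.491, -0.229, 0.018], [0.702, -0.004, 0.144]]
```

View pics/side7.png

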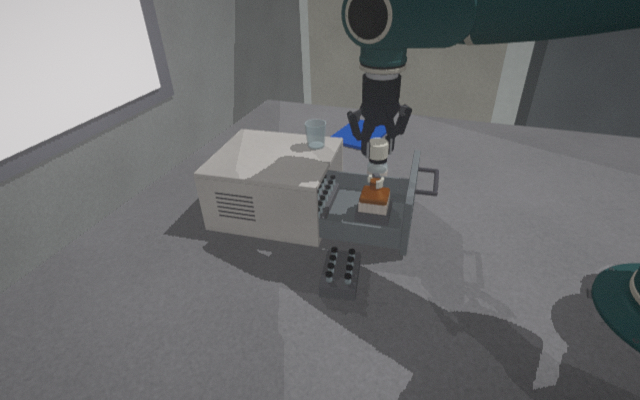

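The cap is in the fingers at (378,150), level, with its underside at about z = 0.178, roughly 57 mm above the mouth. The bare neck shows at (376,183), the drawer is out, and the beaker and rack stand where they were.

```bash
python3 -c "
from h import *
job_done(); st()"
```

```text
the job is handed in; nothing more can be done
the job is handed in; nothing more can be done
```

The drawer is open and the cap is off. I handed the job in at about 20 s of the 48 s, with the gripper holding the cap above the bottle; no verdict was reported.

**What I did:** I pulled the drawer by its bar about 178 mm. I then gripped the cap at 60 N, pushed it down (the force rose from 5.6 to 8.3 N), turned it 66° anticlockwise and lifted it off. Nothing pulled back as it came free.

**Last checks:**
- **Cap:** its underside is about 57 mm above the bottle's mouth and the tool axis is within about 2 mm of the bottle's. The gripper width is steady at 43.9 mm, and the cap looks level and the arm is still.
- **Drawer:** it still shows open in the last side picture.
- **Bystanders:** the beaker and rack look undisturbed in the last side picture. The jar is mostly hidden behind the cap there; it was last clearly seen in place after the drawer was opened, and no later motion went near it.

**Checks that disagreed or were weak:**
- When the twist began, the tool rose about 1.3 mm, so the cap was pushed down roughly 4 to 5 mm while turning instead of the 6 mm I intended. It still turned and came free.
- The network found no cap in the last top picture because the arm hid it, so the final cap height comes from the side camera and the arm's own position.
- The network's answers for the bottle mouth marked the whole drawer, so I did not use them.

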